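# Check the edging-strip guide with a taper gauge

## Robot

A 6-joint arm with a two-finger parallel gripper is mounted at the origin on the work surface. World frame = base frame: x ahead of the robot, y to its left, z up, the work surface at z = 0. Lengths are in m, angles in rad, forces in N, time in s.
With the tool pointing down it reaches from about 0.275 to 0.825 m from the base axis. Payload 4.9 kg.
Tool frame: the origin (TCP) lies midway between the tips of the shut fingers; the grasp point (between the pads) lies 19 mm behind it (bot.grip_depth is the distance from the TCP to the grasp point, in m); y points along the fingers, x is the direction in which the jaws open and shut, and the axes are right-handed (so a half turn about y gives the same grasp; the last joint's range is limited). The gripper opens to 85 mm and grips with 20 to 120 N. Pads are 22 mm wide; open, the fingers measure 114 mm over their backs; the gripper's body (76 mm by 85 mm) begins 54 mm behind the grasp point. The pads swing forward as they close: fully open they stand 13 mm farther back than shut.
Start: joints at [1.137, 0.326, -0.193, 1.052, 0, 1.437], TCP at [0.162, 0.525, 0.231] pointing down, gripper open.
Joint ranges: [-2.65, 2.65], [-0.97, 1.79], [-1.3, 1.35], [-1.93, 2.1], [-1.47, 1.37], [-3.14, 3.14]. Speed limits (rad/s): [2.57, 2.57, 3.14, 3.14, 3.14, 3.14].

## Interface

Orientations are given as a unit quaternion [w, x, y, z].
In Python, from cell import bot gives the robot as it stands. Calls block until the motion is done:
- bot.move_pose(position, orientation): joint-space move of the TCP to a pose.
- bot.move_linear(position, speed=0.15, rotation=None, until_force=None): straight line of the TCP; rotation=None keeps the orientation; speed is the mean speed in m/s. With until_force (N) it stops when the force on the tool has changed by that much, and returns True; else False.
- bot.goto_joints(angles): joint-space move.
- bot.set_gripper(opening, grasp_force=None): opening from 0.0 (shut) to 1.0 (fully open); grasp_force is the grip in N (None keeps the last); returns when the fingers have stopped.
- bot.wait(seconds).
- bot.solve_ik(position, orientation): joint angles nearest the present ones, or None.
- bot.camera(name): name is "scene" or "top" or "wrist"; returns the picture (384x512x3 uint8, red, green, blue); there is no depth.
- bot.calibration(name): a dict with "mtx" (3x3 intrinsics, pixels), "extrinsics" (4x4, takes a point from world to camera coordinates); the wrist camera has in their place "hand_eye" (4x4, takes a point from camera to tool coordinates, whose origin is the TCP and whose axes are the tool frame's). Camera axes: x right, y down, z forward; pixel columns grow to the right and rows downward; lengths in m; the calibration is good to about 2 mm. A picture is of the moment at which its call begins: read the wrist's pose just before it. calibration takes no time and is no camera call.
A pose or a line that the arm cannot do raises bot.PlanningError and nothing moves.
- bot.close_job(): hands the job in, once; it reports no verdict.
Trained networks look in the newest picture that a camera, given by its name, has taken for a name from the list of things; names that differ only in an ending like _2 or _b are one class to them, and where a whole thing is asked for, a point or a joint stands for the part that bears it (a point fixed in the world has none). Each returns a list of dicts, best first, with "confidence" (0 to 1); they miss things now and then, are a little off and sometimes report something else, mostly with a low value. They report only what shows in the picture. A call takes as long as a camera call. They do not tell look-alikes from the thing itself.
- bot.search_frame(camera, thing): "bbox" ([left, top, width, height] in pixels, round what is visible of it).
Readings, each from a call of its own:
- bot.read_clock(): time.
- bot.read_joint_positions(): joint angles.
- bot.read_joint_vel(): joint speeds.
- bot.read_joint_efforts(): joint torques, N m.
- bot.read_position(): TCP position.
- bot.read_tool_rot(): TCP orientation.
- bot.read_ft_force(): force on the tool from outside, world axes, zero at the start.
- bot.read_moment(): the same for the moment, N m.
- bot.read_gripper_width(): opening from 0.0 (shut) to 1.0 (fully open).
Only numpy, scipy, OpenCV 4.12 (cv2) and the standard library are available. Lean on these libraries where they do the work, as an engineer would, in place of code of your own. Each camera call takes 0.05 s, during which the arm holds its last target.

## Task

On the edging-strip guide, turn the selector dial to the three-dot mark. Then take the taper gauge with the flat rectangular wooden handle out of the rack, slide its blade straight down between the guide's two upright plates until it drags snugly against both, without jamming it in, and finish while still holding it upright at that depth. Leave the other things on the bench alone.

Things in the scene. Friction and masses are not known exactly. Their poses are not given: they have to be found in the camera images.
- guide: grey bench unit, bolted down: base 150 (x) x 270 (y) x 40 mm high; origin under its centre, x roughly away from the robot (yaw within 0.3 rad). Dial axis at x 0, y -85 mm; two upright plates near x 0, y +60 mm, tops at 124 mm. Its steel top plate floats with dial and plates up to 4 mm along x against a very weak spring (0.15 N/mm), so the gap centres itself on the blade; it cannot turn.
- dial_grip (a point): on the dial's upright axis, 64 mm above the table, in the middle of its black bar grip: 44 mm long, 12 mm wide, from 50 to 78 mm above the table. x runs along the bar towards its pointer end (white line), z up; turns with the dial. In the guide's frame the pointer's direction about z is pi + 1.05 - dial angle.
- dial (a joint): dial angle in rad, growing clockwise seen from above. Sprung detents at 0 (one dot), 0.7 (two dots), 1.4 (three dots), 2.1 (four dots); stops at -0.25 and 2.35. Released between marks it springs to a mark beside it; turning takes about 0.1 N m. Starts at one or two dots. Each step clockwise moves the near plate 3 mm towards the fence.
- fence: far upright plate, 60 mm wide (y), 8 thick. Origin: middle of its inner face at the throat, where the face meets its 45-degree lead-in lip, 118 mm above the table; the lip rises and flares 6 mm. x: normal of the face, out of the gap into the plate; z up. Gap on the -x side, parallel for 70 mm below the throat: about 4.2 mm (3.8 to 4.6, unseen) at three dots, its middle at x -2.1 mm; 3 mm more per mark back.
- shoe (a joint): how far (m) the near, sprung plate is pushed back by the blade: 0 untouched, stop at 0.007. Spring: 2.5 N preload plus 2 N per mm. Snug: 0.0007 to 0.003, best about 0.0017.
- gauge: taper gauge, 60 to 110 g. Wooden handle 20 (x) x 30 (y) x 50 mm high, small brass pin on one face; steel blade below it 16 mm wide (y), 80 long, its thickness (x) growing evenly from 2 mm at the tip to 8.8 (either way round will do). Origin: centre of the handle's underside, z up. Stands in a slot of the rack, handle on its top, 92 mm above the table; lift 85 mm or more to clear it.
- gauge_tip (a point): middle of the blade's lower edge, 80 mm below the gauge's origin, same axes. Pushed down, the blade first touches both plates with this tip about 26 (21 to 31) mm below the throat, felt as an upward drag of about 3 N; it drags snugly 9 to 33 mm below that first touch (best 18 mm; roughly 4 to 12 N upward). Deeper is jammed.
- rack: wooden gauge rack, fixed, 70 (x) x 200 (y) x 92 mm high, origin under its centre; three slots through it at y -60, 0, +60 mm, 13 (x) x 23 (y) mm, hold the gauges, handles up. Which slot holds which varies.
- gauge_b: steel gauge with a short round wooden handle (28 mm wide, 30 high), standing in another slot of the rack; origin under its handle. Leave it.
- gauge_c: steel gauge with a small turned, waisted wooden handle (30 mm wide at the foot, 34 high), in another slot of the rack; origin under its handle. Leave it.
- plane: wooden hand plane lying on the bench, 62 x 220 mm, up to 110 mm high; origin under its centre. Leave it.
- offcut: dark wooden offcut 130 x 45 x 22 mm; origin under its centre. Leave it.
- glue: white glue bottle, 60 mm across, 160 mm high; origin under its centre. Leave it.
- screwdriver: screwdriver lying on the bench, about 200 mm long along its x. Leave it.
- tape: tape-measure case 65 x 30 x 60 mm high; origin under its centre. Leave it.
Mind the look-alikes: they are no part of the job. What is shaped like the gauge but purple or turquoise is not meant.

How it is judged:
On the way, in this order (a step that is already met when the one before it is completed fails the run):
1. the dial is at the three-dot mark (value of joint dial between 1.22 and 1.58 rad), for 0.3 s.
2. the gauge is drawn clear of the rack in the gripper (height (world z) of gauge_tip above 0.095 m and contact force between the fingers and gauge above 1 N), for 0.1 s.
At the end, for the whole second after the job is handed in: Dial within 0.18 rad of three dots; gauge gripped, still, within 0.12 rad of upright and 0.15 rad of square; blade within 23 mm of the plates' middle, tip 25 to 68 mm below the throat, pressing the fence with over 0.5 N and the sprung plate back by 0.7 to 3 mm (all of step 1 and value of joint shoe between 0.0007 and 0.003 m and contact force between gauge and fence above 0.5 N and z of gauge_tip in the frame of fence between -0.068 and -0.025 m and x of gauge_tip in the frame of fence between -0.012 and 0.003 m and y of gauge_tip in the frame of fence between -0.023 and 0.023 m and angle between gauge's own z axis and vertical below 0.12 rad and angle between the x axis of gauge and the x axis of fence, either way round below 0.15 rad and contact force between the fingers and gauge above 1.5 N and linear speed of gauge below 0.01 m/s); the arm keeps its last pose, push and grip.
It fails at once if another thing on the bench is displaced by more than 50 mm (distance of any of gauge_b, gauge_c, plane, offcut, glue, screwdriver, tape from where it was at the start of the episode above 0.05 m).
It also fails if it takes over 64 s, if anything falls off the work surface, if the arm or the gripper's body presses on something with over 40 N, if the wrist force passes 120 N, or if a joint passes its speed limit or range.

## Working session

There is one attempt and no reset: what is moved stays moved. The work goes in short steps, each a Python script; the robot and the scene stay as the last script left them, time stands still between calls to the robot, and variables do not carry over. Pictures are saved under pics/ and viewed, and the job is handed in when it is done.

```bash
ls; mkdir -p pics; python3 - <<'E'
from cell import bot
import cv2,numpy as np
for n in("scene","top","wrist"):
    im=bot.camera(n); cv2.imwrite(f"pics/{n}0.png",cv2.resize(im[:,:,::-1],(800,600),interpolation=cv2.INTER_CUBIC))
    cv2.imwrite(f"pics/raw_{n}0.png",im[:,:,::-1])
    for t in ("guide","dial_grip","fence","gauge","rack","gauge_b"):
        print(n,t,[(np.round(d['bbox']).tolist(),round(d['confidence'],2)) for d in bot.search_frame(n,t)])
    c=bot.calibration(n); print({k:np.round(v,3).tolist() for k,v in c.items()})
print(bot.read_clock(),bot.read_tool_rot(),bot.grip_depth)
E
```

```text
pics
scene guide [([169.0, 175.0, 87.0, 83.0], 0.67), ([249.0, 330.0, 28.0, 54.0], 0.64), ([327.0, 299.0, 18.0, 18.0], 0.61), ([313.0, 274.0, 18.0, 20.0], 0.19)]
scene dial_grip [([189.0, 175.0, 13.0, 16.0], 0.72)]
scene fence [([204.0, 196.0, 19.0, 30.0], 0.71), ([202.0, 130.0, 17.0, 20.0], 0.2)]
scene gauge [([338.0, 285.0, 53.0, 18.0], 0.89), ([416.0, 259.0, 29.0, 38.0], 0.72), ([317.0, 271.0, 13.0, 24.0], 0.58), ([205.0, 195.0, 17.0, 34.0], 0.58), ([295.0, 261.0, 14.0, 14.0], 0.47)]
scene rack [([281.0, 256.0, 75.0, 101.0], 0.58)]
scene gauge_b [([338.0, 285.0, 53.0, 18.0], 0.89), ([416.0, 259.0, 29.0, 38.0], 0.72), ([317.0, 271.0, 13.0, 24.0], 0.58), ([205.0, 195.0, 17.0, 34.0], 0.58), ([295.0, 261.0, 14.0, 14.0], 0.47)]
{'mtx': [[387.359, 0.0, 253.241], [0.0, 387.359, 196.617], [0.0, 0.0, 1.0]], 'extrinsics': [[-0.86, 0.51, 0.001, 0.418], [0.361, 0.61, -0.706, -0.064], [-0.361, -0.606, -0.709, 1.259], [0.0, 0.0, 0.0, 1.0]]}
top guide [([261.0, 161.0, 14.0, 12.0], 0.66), ([250.0, 147.0, 72.0, 45.0], 0.63), ([190.0, 184.0, 4.0, 5.0], 0.53)]
top dial_grip []
top fence [([262.0, 15
[... 456 characters left out ...]
tx': [[400.968, 0.0, 254.653], [0.0, 400.968, 192.824], [0.0, 0.0, 1.0]], 'extrinsics': [[0.003, -1.0, -0.018, -0.021], [-0.981, 0.001, -0.196, 0.463], [0.196, 0.018, -0.98, 1.393], [0.0, 0.0, 0.0, 1.0]]}
wrist guide []
wrist dial_grip []
wrist fence []
wrist gauge [([76.0, 170.0, 76.0, 80.0], 0.73), ([152.0, 307.0, 13.0, 20.0], 0.6)]
wrist rack []
wrist gauge_b [([76.0, 170.0, 76.0, 80.0], 0.73), ([152.0, 307.0, 13.0, 20.0], 0.6)]
{'mtx': [[313.889, 0.0, 258.285], [0.0, 313.889, 193.104], [0.0, 0.0, 1.0]], 'hand_eye': [[1.0, 0.0, 0.001, -0.0], [-0.001, -0.285, 0.959, -0.142], [0.001, -0.959, -0.285, 0.072], [0.0, 0.0, 0.0, 1.0]]}
1.05 [ 0.56906937 -0.56904853 -0.41974169  0.41971506] 0.0187
```

View pics/scene0.png

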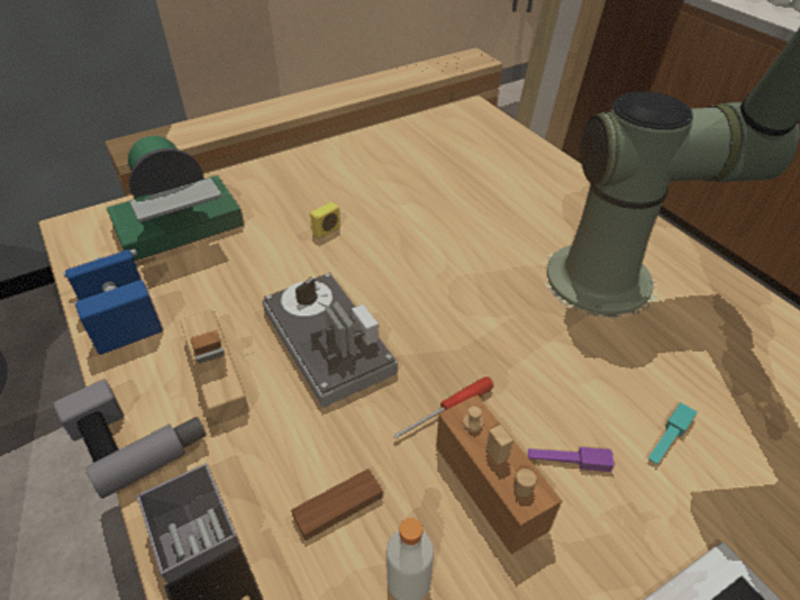

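View pics/top0.png

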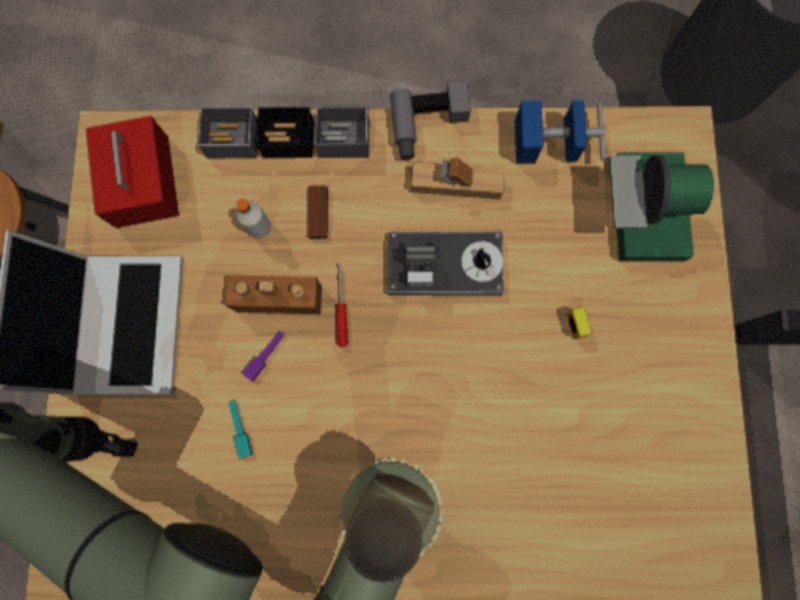

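View pics/wrist0.png

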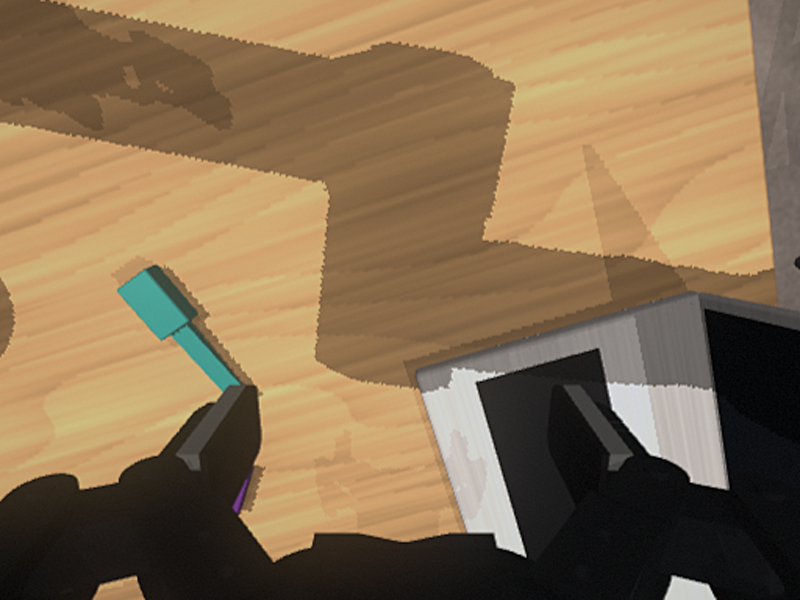

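The scene view shows three gauges in the rack: a waisted one at (474,418), a flat rectangular one at (500,445) and a round one at (525,483). The purple (597,459) and turquoise (683,416) ones on the bench are look-alikes. The rectangular one in the middle slot fits the description. The guide's dial is at (307,292). Next I'll triangulate roughly and take close views.

```bash
cat > h.py <<'E'
from cell import bot
import cv2,numpy as np
from scipy.spatial.transform import Rotation as R
def quat(a):  # jaw direction angle a, tool down
    c,s=np.cos(a),np.sin(a)
    M=np.array([[c,0,-s],[s,0,c],[0,-1,0]])  # columns x,y,z
    assert abs(np.linalg.det(M)-1)<1e-9
    q=R.from_matrix(M).as_quat(); return [q[3],q[0],q[1],q[2]]
def rot(q): return R.from_quat([q[1],q[2],q[3],q[0]]).as_matrix()
def P_fixed(n):
    c=bot.calibration(n); return c['mtx']@c['extrinsics'][:3]
def P_wrist(pos,q):
    c=bot.calibration("wrist"); T=np.eye(4); T[:3,:3]=rot(q); T[:3,3]=pos
    return c['mtx']@np.linalg.inv(T@c['hand_eye'])[:3]
def tri(Ps,uvs):
    A=[]
    for P,(u,v) in zip(Ps,uvs): A+= [u*P[2]-P[0], v*P[2]-P[1]]
    V=np.linalg.svd(np.array(A))[2][-1]; X=V[:3]/V[3]
    res=[(P@np.r_[X,1])[:2]/(P@np.r_[X,1])[2]-np.array(uv) for P,uv in zip(Ps,uvs)]
    return X,np.round(res,1).tolist()
def onplane(P,uv,z):
    # intersect ray with z plane
    A=np.array([uv[0]*P[2]-P[0],uv[1]*P[2]-P[1]]); 
    return np.r_[np.linalg.solve(A[:,:2],-(A[:,3]+A[:,2]*z)),z]
def proj(P,X):
    w=P@np.r_[X,1]; return w[:2]/w[2]
def shot(tag):
    pos=bot.read_position(); q=bot.read_tool_rot(); im=bot.camera("wrist")
    cv2.imwrite(f"pics/raw_{tag}.png",im[:,:,::-1]); np.savez(f"pics/{tag}.npz",pos=pos,q=q)
    cv2.imwrite(f"pics/{tag}.png",cv2.resize(im[:,:,::-1],(800,600),interpolation=cv2.INTER_CUBIC))
    return im
def Pw(tag):
    d=np.load(f"pics/{tag}.npz"); return P_wrist(d['pos'],d['q'])
E
python3 - <<'E'
from h import *
Ps=[P_fixed("scene"),P_fixed("top")]
k=.64
print(rot(bot.read_tool_rot()))
for n,a,b in [("gauge",(505,432),(266,285)),("dial",(307,284),(483,258)),("b",(526,477),(241,286)),("c",(474,410),(297,289)),("plane",(215,360),(457,180)),("glue",(411,527),(243,205)),("tape",(325,212),(577,320))]:
    print(n,tri(Ps,[np.array(a)*k,np.array(b)*k]))
for z,uvs in((0.04,[(388,234),(502,234),(502,292),(388,292)]),(0.092,[(224,277),(320,277),(320,314),(222,310)])):
    for uv in uvs: print(uv,onplane(Ps[1],np.array(uv)*k,z))
for a in (np.pi/2,0,-np.pi/2,np.pi):print(a,bot.solve_ik([.43,0.1,.3],quat(a)), bot.solve_ik([.5,-.1,.3],quat(a)))
E
```

```text
[[ 2.95312369e-01  1.28060578e-05 -9.55400756e-01]
 [ 9.55400755e-01  4.60704445e-05  2.95312369e-01]
 [ 4.77975248e-05 -9.99999999e-01  1.37025477e-06]]
gauge (array([0.47657763, 0.2657964 , 0.14273065]), [[-2.3, -0.5], [-1.0, 0.9]])
dial (array([ 0.55643863, -0.21363324,  0.07163198]), [[-0.8, -0.2], [-0.4, 0.5]])
b (array([0.48149695, 0.32562007, 0.11739586]), [[-1.4, -0.3], [-0.6, 0.5]])
c (array([0.47563114, 0.20168493, 0.1143237 ]), [[-1.0, -0.2], [-0.4, 0.4]])
plane (array([ 0.76233261, -0.16086541,  0.02962975]), [[-0.9, -0.3], [-0.3, 0.6]])
glue (array([0.65728027, 0.32028274, 0.15151437]), [[-0.9, -0.2], [-0.3, 0.3]])
tape (array([ 0.41699347, -0.42499278,  0.05203969]), [[-0.5, -0.1], [-0.2, 0.4]])
(388, 234) [0.62607374 0.00326481 0.04      ]
(502, 234) [ 0.62529439 -0.26472653  0.04      ]
(502, 292) [ 0.4858966  -0.26057776  0.04      ]
(388, 292) [0.4861917  0.00244135 0.04      ]
(224, 277) [0.50991855 0.37011571 0.092     ]
(320, 277) [0.50957685 0.15351133 0.092     ]
(320, 314) [0.42523175 0.15121172 0.092     ]
(222, 310) [0.43438111 0.37024306 0.092     ]
1.5707963267948966 [ 0.06100062  0.08184767 -0.32503984  1.16390882  0.          0.06100062] [-0.34224301  0.2137779  -0.16780686  1.18921157  0.         -0.34224301]
0 [ 0.06100062  0.08184767 -0.32503984  1.16390882  0.          1.63179695] [-0.34224301  0.2137779  -0.16780686  1.18921157  0.          1.22855332]
-1.5707963267948966 [ 0.06100062  0.08184767 -0.32503984  1.16390882  0.         -3.08059203] [-0.34224301  0.2137779  -0.16780686  1.18921157  0.          2.79934965]
3.141592653589793 [ 0.06100062  0.08184767 -0.32503984  1.16390882  0.         -1.5097957 ] [-0.34224301  0.2137779  -0.16780686  1.18921157  0.         -1.91303933]
```

```bash
python3 - <<'E'
from h import *
bot.move_pose([0.59,-0.02,0.27],quat(np.pi/2)); print(bot.read_clock()); shot("g1")
bot.move_linear([0.59,-0.17,0.27],speed=0.25); print(bot.read_clock()); shot("g2")
for t in ("guide","dial_grip","fence"):
    print(t,[(np.round(d['bbox']).tolist(),round(d['confidence'],2)) for d in bot.search_frame("wrist",t)])
E
```

```text
3.5167
4.3167
guide [([178.0, 73.0, 237.0, 128.0], 0.71)]
dial_grip [([202.0, 122.0, 37.0, 42.0], 0.8)]
fence [([319.0, 145.0, 81.0, 28.0], 0.86)]
```

View pics/g1.png

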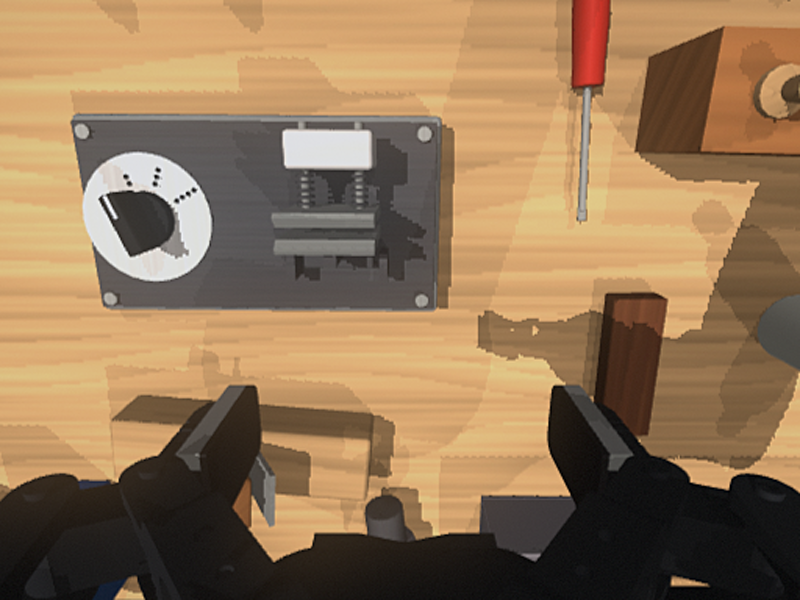

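View pics/g2.png

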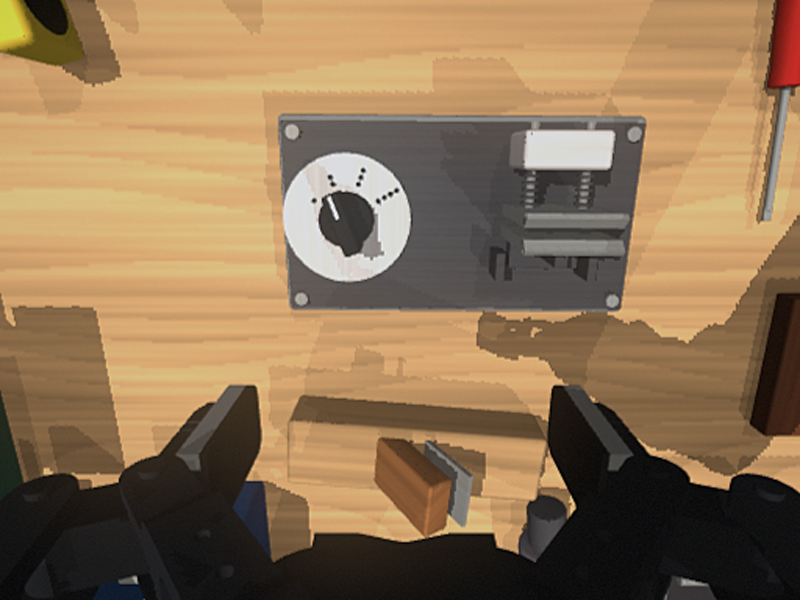

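```bash
python3 - <<'E'
import cv2
a=cv2.imread("pics/raw_g1.png")[70:200,40:290]; b=cv2.imread("pics/raw_g2.png")[70:200,175:425]
import numpy as np
o=np.vstack([cv2.resize(a,None,fx=3,fy=2.3,interpolation=cv2.INTER_CUBIC),cv2.resize(b,None,fx=3,fy=2.3,interpolation=cv2.INTER_CUBIC)])
a=cv2.imread("pics/raw_g1.png")[125:185,165:255]; b=cv2.imread("pics/raw_g2.png")[125:185,315:405]
o2=np.hstack([cv2.resize(x,None,fx=4.4,fy=4.4,interpolation=cv2.INTER_CUBIC) for x in(a,b)])
c=cv2.imread("pics/raw_g2.png")[90:190,175:275]
o3=cv2.resize(c,None,fx=3,fy=3,interpolation=cv2.INTER_CUBIC)
W=np.zeros((264+300,792,3),np.uint8); W[:264]=o2; W[264:,:300]=o3
cv2.imwrite("pics/crop1.png",W)
E
```

```text
(no output)
```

View pics/crop1.png

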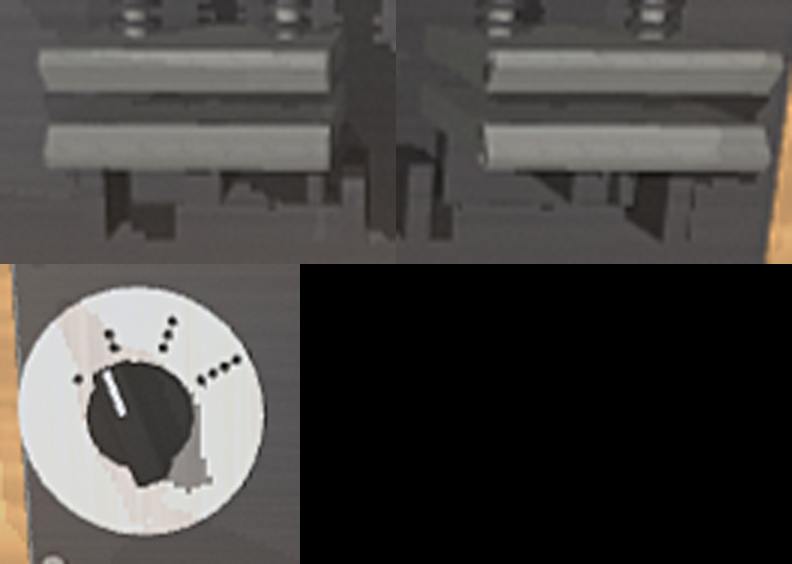

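```bash
python3 - <<'E'
from h import *
P1,P2=Pw("g1"),Pw("g2"); k=.64
for n,a,b in [("fL",(175.5,153.4),(334.5,153.4)),("fR",(240,153.4),(399.8,153.4)),
 ("lipL",(176,162.8),(335.5,162.8)),("lipR",(239.5,162.8),(399,162.8)),
 ("c nr",np.array((73,117))*k,np.array((279,117))*k),("c nl",np.array((440,120))*k,np.array((645,119))*k),
 ("c fl",np.array((437,307))*k,np.array((620,307))*k),("c fr",np.array((104,307))*k,np.array((290,307))*k),
 ("bolt nr",np.array((82,131))*k,np.array((292,131))*k),("bolt nl",np.array((425,134))*k,np.array((634,134))*k),("bolt fl",np.array((421,300))*k,np.array((613,300))*k),("bolt fr",np.array((110,299))*k,np.array((301,299))*k),
 ("disc",np.array((148,217))*k,np.array((347,217))*k)]:
    X,r=tri([P1,P2],[a,b]); print(n,np.round(X,4),r, np.round(onplane(P1,a,.118 if n[0]in'fl' else .045 ),4),np.round(onplane(P2,b,.118 if n[0] in 'fl' else .045),4))
def c(x,y): return (175+x/3,90+(y-264)/3)
for n,a in [("front",c(107,368)),("linein",c(122,415)),("rear",c(150,485))]: print(n,onplane(P2,a,.078))
E
```

```text
fL [ 0.5664 -0.0974  0.1184] [[-0.0, -0.2], [0.0, 0.2]] [ 0.5666 -0.0975  0.118 ] [ 0.5663 -0.0973  0.118 ]
fR [ 0.566  -0.0366  0.12  ] [[0.0, -0.2], [0.0, 0.2]] [ 0.5665 -0.0367  0.118 ] [ 0.5662 -0.0357  0.118 ]
lipL [ 0.5747 -0.0967  0.1218] [[-0.0, -0.2], [0.0, 0.2]] [ 0.5756 -0.0977  0.118 ] [ 0.5752 -0.0957  0.118 ]
lipR [ 0.5745 -0.037   0.122 ] [[0.0, -0.1], [0.0, 0.1]] [ 0.5755 -0.0373  0.118 ] [ 0.5752 -0.0353  0.118 ]
c nr [ 0.4911 -0.2596  0.0324] [[-0.0, -0.2], [0.0, 0.2]] [ 0.4922 -0.2517  0.045 ] [ 0.4918 -0.2566  0.045 ]
c nl [0.4923 0.0071 0.0318] [[-0.0, -0.5], [0.0, 0.5]] [0.4937 0.0061 0.045 ] [0.4927 0.0008 0.045 ]
c fl [0.6362 0.0081 0.0293] [[0.0, -0.1], [0.0, 0.1]] [0.6315 0.007  0.045 ] [0.6312 0.0008 0.045 ]
c fr [ 0.6348 -0.2604  0.0349] [[-0.0, -0.2], [0.0, 0.2]] [ 0.6319 -0.254   0.045 ] [ 0.6314 -0.2579  0.045 ]
bolt nr [ 0.5012 -0.2486  0.0424] [[-0.0, -0.2], [0.0, 0.2]] [ 0.5015 -0.2471  0.045 ] [ 0.5011 -0.2481  0.045 ]
bolt nl [ 0.5028 -0.0042  0.0419] [[-0.0, -0.1], [0.0, 0.1]] [ 0.503  -0.0043  0.045 ] [ 0.5027 -0.0056  0.045 ]
bolt fl [ 0.6255 -0.0057  0.0457] [[0.0, -0.1], [0.0, 0.1]] [ 0.6258 -0.0056  0.045 ] [ 0.6255 -0.0054  0.045 ]
bolt fr [ 0.6257 -0.2494  0.043 ] [[-0.0, -0.2], [0.0, 0.2]] [ 0.6254 -0.2482  0.045 ] [ 0.6249 -0.2489  0.045 ]
disc [ 0.5622 -0.2116  0.0404] [[-0.0, -0.2], [0.0, 0.2]] [ 0.5619 -0.2093  0.045 ] [ 0.5614 -0.2111  0.045 ]
front [ 0.54281295 -0.218801    0.078     ]
linein [ 0.55904591 -0.21419271  0.078     ]
rear [ 0.5840904  -0.20504403  0.078     ]
```

Measurements agree with the text. The guide centre is about (0.564, -0.127) with yaw near 0, and the dial axis is at (0.5635, -0.212). The fence throat's middle is at (0.566, -0.067, 0.118). The pointer is on two dots (0.73), so I need to turn it 0.7 clockwise.

```bash
python3 - <<'E'
from h import *
c=[0.5636,-0.212]; a=np.pi/2+0.34
bot.set_gripper(0.6,50)
bot.move_pose(c+[0.13],quat(a))
print("hit",bot.move_linear(c+[0.050],speed=0.12,until_force=8), bot.read_position())
bot.set_gripper(0.0,50); print(bot.read_gripper_width(),bot.read_clock(),bot.read_ft_force())
j=np.array(bot.read_joint_positions()); j[5]+=0.72; bot.goto_joints(j.tolist())
bot.wait(.3); print(bot.read_moment(),bot.read_ft_force(),bot.read_clock())
bot.set_gripper(0.6); 
bot.move_linear(c+[0.13],speed=0.2)
bot.move_pose([0.59,-0.17,0.25],quat(np.pi/2)); shot("g3"); print(bot.read_clock())
a=cv2.imread("pics/raw_g3.png")[60:220,150:420]
cv2.imwrite("pics/crop3.png",cv2.resize(a,None,fx=2.9,fy=2.9,interpolation=cv2.INTER_CUBIC))
E
```

```text
hit False [ 0.56452428 -0.21230005  0.05102154]
0.13143849860524978 6.8417 [0.36605396 2.90748155 5.5077236 ]
[-1.21276688  0.13743751  0.03228432] [-0.05593133 -5.18963777 -4.06412389] 7.8667
9.5083
```

View pics/crop3.png

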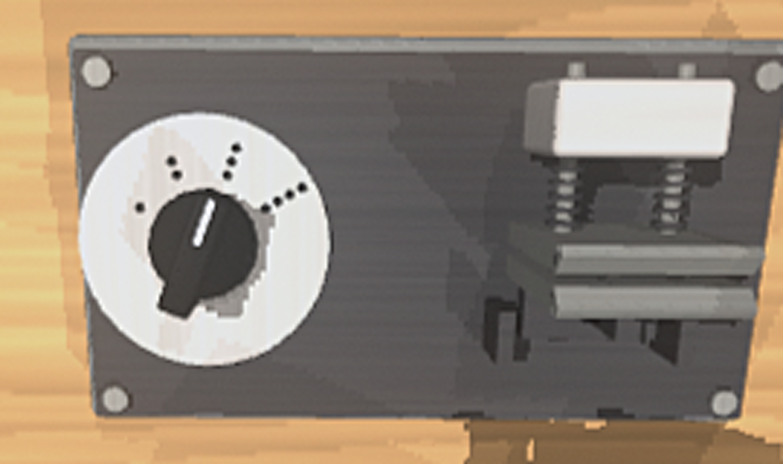

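Dial now points to three dots (mark at (234,160), line at (207,220) in the crop). Next, the rack.

```bash
python3 - <<'E'
from h import *
bot.set_gripper(1.0,50)
bot.move_pose([0.51,0.21,0.27],quat(np.pi/2)); shot("r1")
bot.move_linear([0.51,0.31,0.27],speed=0.25);  shot("r2"); print(bot.read_clock())
a=cv2.imread("pics/raw_r1.png")[60:260,130:430]; b=cv2.imread("pics/raw_r2.png")[60:260,80:380]
cv2.imwrite("pics/cropr.png",np.vstack([cv2.resize(x,None,fx=2,fy=2,interpolation=cv2.INTER_CUBIC) for x in (a,b)])[:600*2])
E
python3 -c "
import cv2;a=cv2.imread('pics/cropr.png');cv2.imwrite('pics/cropr1.png',a[:400]);cv2.imwrite('pics/cropr2.png',a[400:])"
```

```text
12.05
```

View pics/cropr1.png

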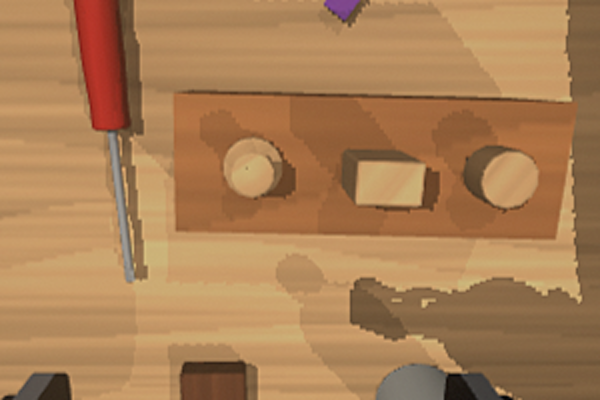

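View pics/cropr2.png

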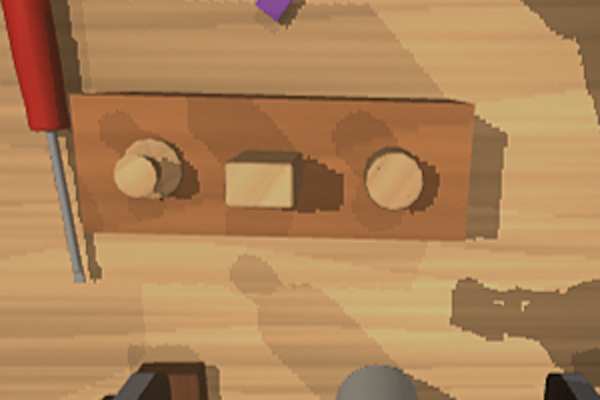

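The crop shows waisted (252,168), flat rectangular (390,183) and round (508,180) handles. The middle, natural-wood rectangular one is the gauge.

```bash
python3 - <<'E'
from h import *
P1,P2=Pw("r1"),Pw("r2")
A=np.array([(359,160),(426,163),(424,209),(356,205)])/2+[130,60]
B=np.array([(227,158),(295,161),(293,209),(226,206)])/2+[80,60]
X=[]
for a,b in zip(A,B):
    x,r=tri([P1,P2],[a,b]); X.append(x); print(np.round(x,4),r)
X=np.array(X); print("mean",X.mean(0)); d=X[1]+X[2]-X[0]-X[3]; print("len y",np.linalg.norm(d[:2])/2,"yaw",np.arctan2(-d[0],d[1]), np.linalg.norm(X[3]-X[0]))
for z in(.142,): print(np.mean([onplane(P1,a,z) for a in A],0),np.mean([onplane(P2,a,z) for a in B],0))
C=np.array([(175,93),(575,103),(557,239),(175,231)])/2+[130,60]
D=np.array([(70,95),(474,104),(466,241),(83,233)])/2+[80,60]
for a,b in zip(C,D): print(np.round(tri([P1,P2],[a,b])[0],4),np.round(onplane(P1,a,.092),4),np.round(onplane(P2,b,.092),4))
for a in(0,np.pi): print(bot.solve_ik([.47,.26,.1],quat(a)),bot.solve_ik([.562,-.067,.17],quat(a)))
E
```

```text
[0.4713 0.2532 0.1386] [[0.0, -0.8], [-0.0, 0.8]]
[0.4727 0.2825 0.1379] [[0.0, -0.8], [-0.0, 0.8]]
[0.4923 0.2816 0.1436] [[0.0, -0.4], [-0.0, 0.4]]
[0.4911 0.2523 0.1419] [[-0.0, -0.1], [0.0, 0.1]]
mean [0.48185505 0.26739386 0.14050845]
len y 0.0293570614488149 yaw -0.044113953670171596 0.02005080577962963
[0.48215411 0.26711091 0.142     ] [0.48124803 0.26765339 0.142     ]
[0.4452 0.1689 0.0935] [0.445  0.1688 0.092 ] [0.4455 0.1682 0.092 ]
[0.4498 0.3677 0.089 ] [0.4498 0.3663 0.092 ] [0.4496 0.3672 0.092 ]
[0.5191 0.3667 0.0922] [0.5191 0.3668 0.092 ] [0.5193 0.3667 0.092 ]
[0.5149 0.1661 0.0921] [0.5146 0.1661 0.092 ] [0.5152 0.1661 0.092 ]
[ 0.36783111  0.42832021 -0.40813699  0.73433913  0.          1.93862743] [-0.24906638  0.40248666 -0.2439751   0.92433457  0.          1.32172995]
[ 0.36783111  0.42832021 -0.40813699  0.73433913  0.         -1.20296522] [-0.24906638  0.40248666 -0.2439751   0.92433457  0.         -1.8198627 ]
```

```bash
python3 - <<'E'
from h import *
P=Pw("g3")
for uv in [(555,283),(752,285),(555,276),(752,276)]:
    print(onplane(P,np.array(uv)/2.9+[150,60],.118))
a=-0.025; g=[0.4818,0.2673]
bot.move_pose(g+[0.2],quat(a))
print("hit",bot.move_linear(g+[0.103],speed=0.12,until_force=6), bot.read_position())
bot.set_gripper(0.0,60); print(bot.read_gripper_width(),bot.read_clock(),bot.read_ft_force())
bot.move_linear(g+[0.25],speed=0.15); print(bot.read_clock(),bot.read_ft_force(),bot.read_gripper_width(),bot.read_position())
shot("l1"); im=bot.camera("scene"); cv2.imwrite("pics/s2.png",cv2.resize(im[150:350,150:450,::-1],None,fx=2.6,fy=2.6,interpolation=cv2.INTER_CUBIC))
E
```

```text
[ 0.56603509 -0.09679261  0.118     ]
[ 0.56659568 -0.0370021   0.118     ]
[ 0.56390067 -0.09695514  0.118     ]
[ 0.56384904 -0.03737989  0.118     ]
hit False [0.48238251 0.26756464 0.10367069]
0.22797111321311136 15.0 [-0.74280781 -0.18570488  1.73853237]
16.1333 [ 0.19840552 -0.09280437 -0.98238043] 0.2259304743169862 [0.48117808 0.26704681 0.24898008]
```

View pics/l1.png

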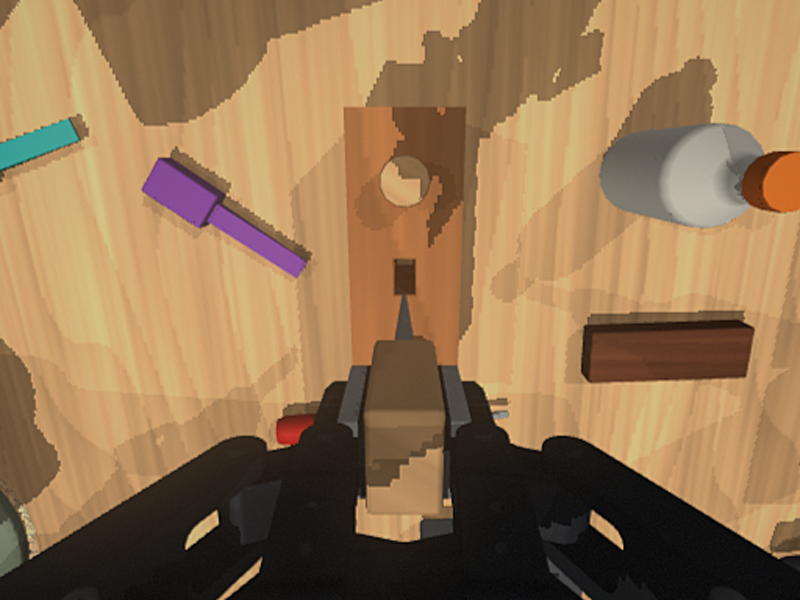

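View pics/s2.png

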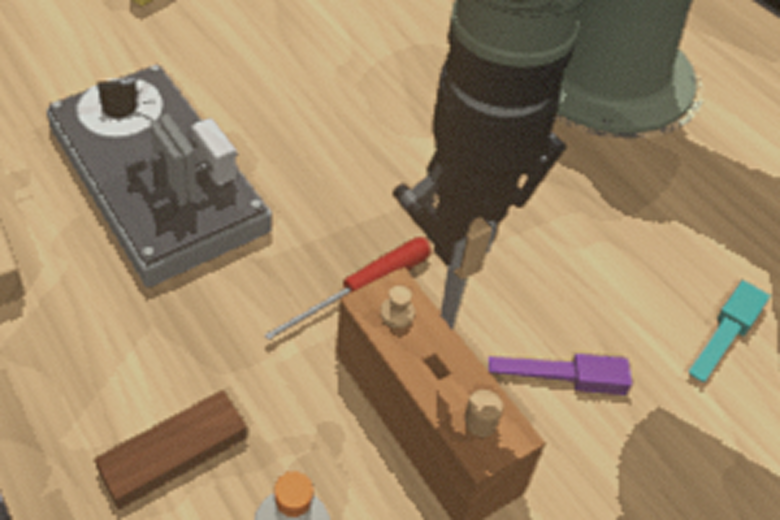

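Gauge is held upright, blade tip at about (404,295) and clear of the rack. Now I'll move above the gap.

```bash
python3 - <<'E'
from h import *
P=Pw("l1"); d=np.load("pics/l1.npz"); print("tip pred",proj(P,d['pos']+[0,0,-.091])/.64)
bot.move_linear([0.54,0.12,0.25],speed=0.3,rotation=quat(-0.004))
bot.move_linear([0.5642,-0.067,0.226],speed=0.25)
bot.wait(.3); shot("a1"); print(bot.read_clock(),bot.read_position(),bot.read_ft_force())
P=Pw("a1"); p=bot.read_position()
for dz in(-.091,): 
  for y in(-.008,.008): print("tip pred",proj(P,p+[0,y,dz]))
for y in (-.03,.03): print("throat",proj(P,[.5663,-.067+y,.118]),"gapmid",proj(P,[.5642,-.067+y,.118]))
a=cv2.imread("pics/raw_a1.png")[100:300,150:370]
cv2.imwrite("pics/cropa.png",cv2.resize(a,None,fx=3,fy=3,interpolation=cv2.INTER_CUBIC))
E
```

```text
tip pred [402.66996348 306.85202053]
18.1667 [ 0.56423172 -0.06622467  0.2261643 ] [-0.39079192  0.13446205 -1.01903577]
tip pred [257.53344905 206.47258488]
tip pred [257.48444455 186.82575646]
throat [260.03371942 225.09713009] gapmid [257.58778429 225.10176326]
throat [260.02611068 155.72333938] gapmid [257.41527808 155.72808157]
```

View pics/cropa.png

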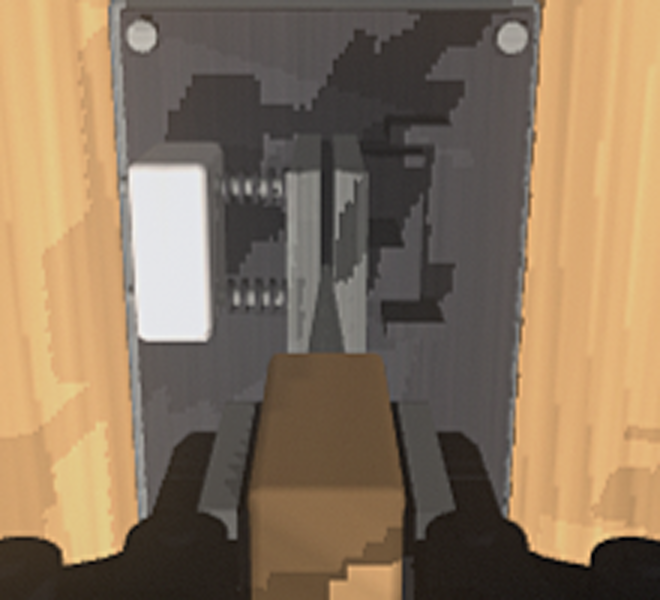

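Blade tip (crop 326,265) is lined up with the gap (crop 327). I'll descend slowly while logging force.

```bash
python3 - <<'E'
from h import *
x,y=0.5642,-0.067
f0=np.array(bot.read_ft_force())
print(bot.move_linear([x,y,0.197],speed=0.05,until_force=6), np.round(bot.read_position(),4),np.round(bot.read_ft_force()-f0,2))
z=.197
for i in range(12):
    z-=.002
    hit=bot.move_linear([x,y,z],speed=0.02,until_force=12)
    bot.wait(.15)
    f=np.mean([bot.read_ft_force() for _ in range(4)],0)-f0
    print(round(z,4),hit,np.round(bot.read_position(),4),np.round(f,2),round(bot.read_clock(),2))
    if hit or f[2]>10: break
shot("d1")
E
```

```text
False [ 0.5642 -0.0671  0.197 ] [-0.26 -0.94  0.83]
0.195 False [ 0.5643 -0.067   0.1952] [ 0.21 -0.2   0.47] 19.3
0.193 False [ 0.5642 -0.067   0.193 ] [ 0.17  0.22 -0.21] 19.7
0.191 False [ 0.5642 -0.067   0.191 ] [-0.04 -0.05 -0.04] 20.1
0.189 False [ 0.5642 -0.067   0.189 ] [ 0.23 -0.41 -0.66] 20.5
0.187 False [ 0.5642 -0.067   0.187 ] [ 0.23  0.15 -0.07] 20.9
0.185 False [ 0.5642 -0.067   0.185 ] [-0.44  0.21  0.6 ] 21.3
0.183 False [ 0.5641 -0.067   0.1829] [-0.15 -0.16  0.11] 21.7
0.181 False [ 0.5642 -0.067   0.181 ] [-0.09 -0.44  1.4 ] 22.1
0.179 False [ 0.5642 -0.067   0.179 ] [1.13 1.06 2.53] 22.5
0.177 False [ 0.5642 -0.067   0.177 ] [ 0.48 -0.34  2.03] 22.9
0.175 False [ 0.5641 -0.067   0.1749] [ 0.17 -0.51  2.04] 23.3
0.173 False [ 0.5641 -0.067   0.1729] [ 0.05 -0.13  1.66] 23.7
```

View pics/d1.png

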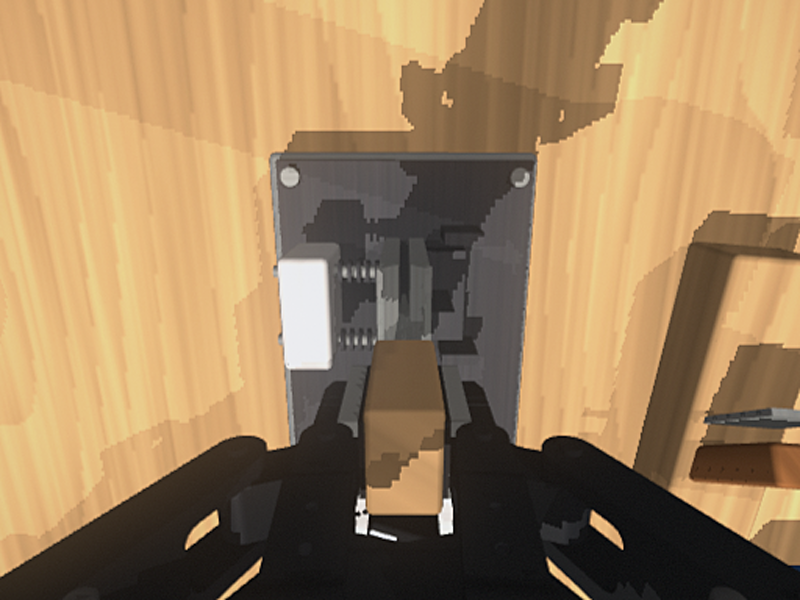

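First touch came near TCP z 0.181 (tip about 28 mm below the throat), and the handle hasn't slipped. Continuing to about 18 mm past that.

```bash
python3 - <<'E'
from h import *
x,y=0.5642,-0.067
f0=np.array([0,0,-1.0])
for z in (.171,.169,.167,.165,.163):
    hit=bot.move_linear([x,y,z],speed=0.02,until_force=12)
    bot.wait(.1)
    f=np.mean([bot.read_ft_force() for _ in range(10)],0)-f0
    print(round(z,4),hit,np.round(bot.read_position(),4),np.round(f,2),round(bot.read_clock(),2))
    if hit: break
bot.wait(.3);shot("d2"); print(bot.read_gripper_width(),np.round(bot.read_moment(),2),rot(bot.read_tool_rot()).round(4).tolist())
a=cv2.imread("pics/raw_d2.png")[100:340,150:370]
cv2.imwrite("pics/cropd2.png",cv2.resize(a,None,fx=2.5,fy=2.5,interpolation=cv2.INTER_CUBIC))
im=bot.camera("scene"); cv2.imwrite("pics/s3.png",cv2.resize(im[130:280,140:340,::-1],None,fx=4,fy=4,interpolation=cv2.INTER_CUBIC))
E
```

```text
0.171 False [ 0.5642 -0.067   0.1709] [ 0.12 -0.02  3.28] 24.1
0.169 False [ 0.5641 -0.067   0.1689] [ 0.18 -0.12  2.88] 24.45
0.167 False [ 0.5641 -0.067   0.1669] [ 0.48 -0.67  2.69] 24.8
0.165 False [ 0.5642 -0.067   0.1649] [ 0.13 -0.22  3.56] 25.15
0.163 False [ 0.5641 -0.067   0.1629] [ 0.44 -0.14  3.67] 25.5
0.2284416068787785 [-0.08  0.05 -0.02] [[1.0, -0.0002, 0.004], [-0.004, 0.0, 1.0], [-0.0002, -1.0, 0.0]]
```

View pics/cropd2.png

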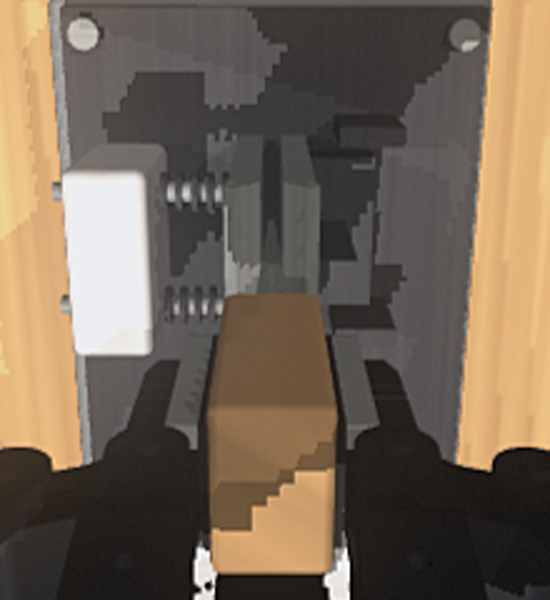

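View pics/s3.png

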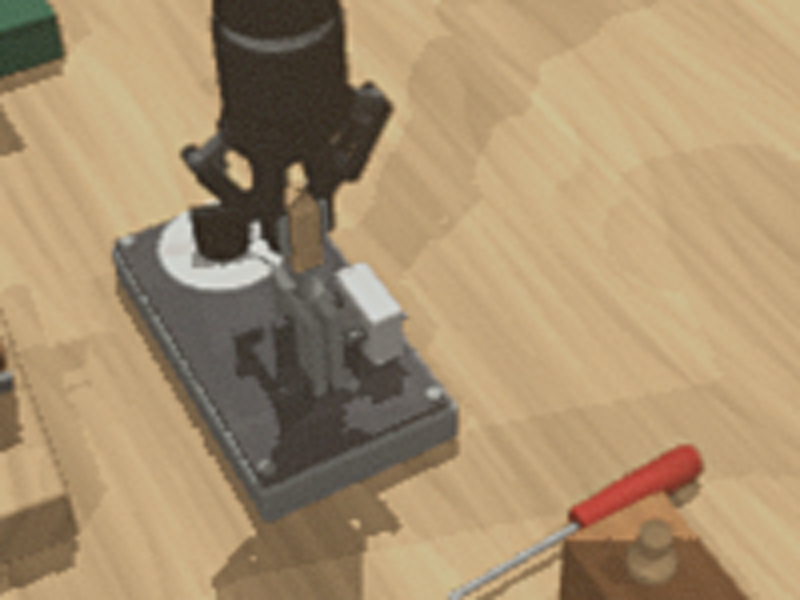

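Force rises slowly and there's no slip. At about 18 mm past touch, roughly 3.7 N is slightly below the snug mid-range, so I'll go 3 mm deeper (still about 20 mm past touch) and check again.

```bash
python3 - <<'E'
from h import *
x,y=0.5642,-0.067
for z in (.1615,.160):
    hit=bot.move_linear([x,y,z],speed=0.015,until_force=12)
    f=np.array([bot.read_ft_force() for _ in range(30)])-[0,0,-1]
    print(z,hit,np.round(bot.read_position(),4),np.round(f.mean(0),2),f[:,2].std().round(2),round(bot.read_clock(),2))
bot.wait(.5); shot("d3"); print(bot.read_gripper_width(),np.abs(bot.read_joint_vel()).max())
P=Pw("d3"); p=bot.read_position()
for nm in("d1","d2","d3"):
    pass
a=cv2.imread("pics/raw_d1.png")[130:230,170:290]; b=cv2.imread("pics/raw_d3.png")[130:230,170:290]
cv2.imwrite("pics/cropd3.png",np.hstack([cv2.resize(q,None,fx=3.3,fy=5,interpolation=cv2.INTER_CUBIC) for q in (a,b)]))
for d in("d1","d3"):
    P=Pw(d); print(d,[proj(P,[.5663+o,-.067-.02,.118]).round(1).tolist() for o in(0,-.0042,-.006)])
E
```

```text
0.1615 False [ 0.5643 -0.067   0.1616] [-1.12  0.13  4.55] 0.0 26.15
0.16 False [ 0.5643 -0.067   0.1601] [-0.8  -0.13  4.56] 0.0 26.4
0.22922747686574346 0.0014295289878097145
d1 [[260.7, 239.9], [254.6, 239.9], [252.0, 239.9]]
d3 [[260.6, 248.2], [254.1, 248.2], [251.4, 248.2]]
```

View pics/cropd3.png

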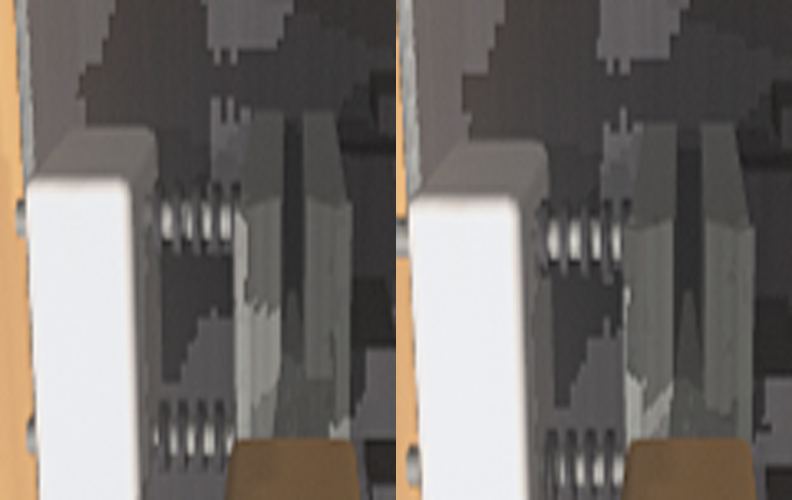

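The gap seen at the throat widened from about 4.9 mm (8 mm past touch) to about 6.1 mm. That puts the sprung plate back by about 1.8 mm, which matches the depth. Before handing in, I'll check the dial in the scene and top views.

```bash
python3 - <<'E'
from h import *
for n,(r,c) in {"scene":((150,300),(140,300)),"top":((80,240),(130,370))}.items():
    im=bot.camera(n)[r[0]:r[1],c[0]:c[1],::-1]; cv2.imwrite(f"pics/f_{n}.png",cv2.resize(im,None,fx=3.3,fy=3.3,interpolation=cv2.INTER_CUBIC))
E
```

```text
(no output)
```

View pics/f_scene.png

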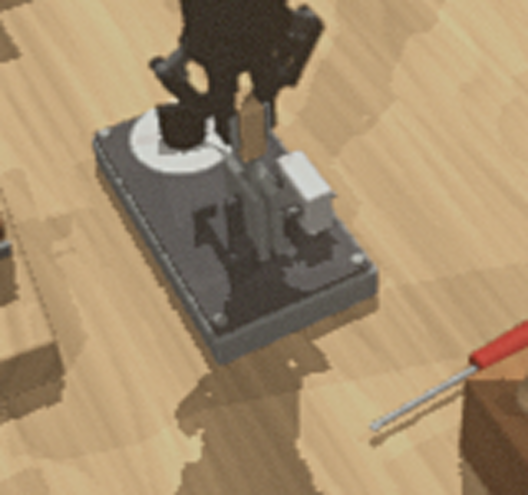

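View pics/f_top.png

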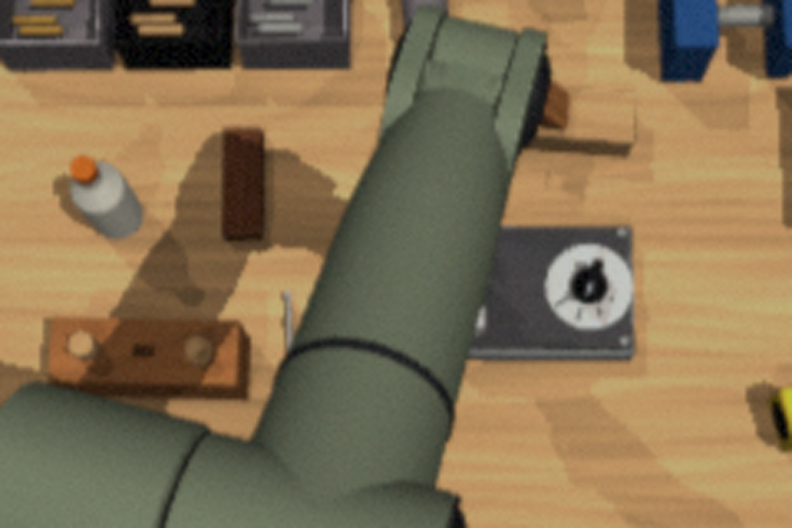

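The top view shows the bar's rear end at (600,265), so the pointer is down-left, on three dots. Nothing else has moved. Handing in.

```bash
python3 -c "
from h import *
print(bot.read_clock(),bot.read_position(),bot.read_ft_force()); bot.close_job()"
```

```text
27.05 [ 0.56426979 -0.06700181  0.16010941] [-0.46892341  0.07790848  5.29573742]
the job is handed in; nothing more can be done
```

I turned the dial from two dots to three dots and took the rectangular-handled gauge from the rack's middle slot. I then lowered it between the two plates and handed the job in at 27 s, still holding it upright. The job reports no verdict.

**Last checks:**
- **Dial:** it points to three dots in the close-up after turning and in the final top view.
- **Depth:** the tip is about 49 mm below the throat, roughly 21 mm past first touch.
- **Sprung plate:** it is back by about 1.8 mm, estimated from the depth and from how far the gap opened in the pictures. I could not read it directly.
- **Drag:** about 4.6 N upward averaged, and about 6.3 N in a single noisy reading at hand-in. The averaged value is near the low end of the 4 to 12 N snug range. I took this as low friction, since the depth and gap width agree.
- **Grip:** the tool is upright and square to the guide, with no sign of slip in the pictures.
- **Other things:** those in view in the last pictures showed no sign of having moved. The arm hid part of the bench.

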